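# Refit the drop funnel on the battery bin's keyed spigot

### The arm

A 6-joint arm with a two-finger parallel gripper is mounted at the origin on the work surface. World frame = base frame: x ahead of the robot, y to its left, z up, the work surface at z = 0. Lengths are in mm, angles in degrees, forces in N, time in s.
With the tool pointing down it reaches from about 350 to 850 mm from the base axis. Payload 8.1 kg.
Tool frame: the origin (TCP) lies midway between the tips of the shut fingers; the grasp point (between the pads) lies 19 mm behind it; z points along the fingers, y is the line along which they close (so a half turn about z gives the same grasp; the last joint's range is limited). The gripper opens to 85 mm and grips with 20 to 120 N. Pads are 22 mm wide; open, the fingers measure 114 mm over their backs; the gripper's body (76 mm by 85 mm) begins 54 mm behind the grasp point. The pads swing forward as they close: fully open they stand 13 mm farther back than shut.
Start: joints at [66.784, 7.471, 85.268, -0, 87.261, -4.893], TCP at [188.604, 569.591, 231.292] pointing down, gripper open.
Joint ranges: [-169.43, 169.43], [-51.17, 129.36], [1.28, 143.12], [-76.62, 256.62], [0, 156.53], [-152.29, 152.29]. Speed limits (degrees/s): [136.94, 136.94, 159.86, 180, 180, 180].

### API

Orientations are given as [roll, pitch, yaw] about the fixed x, y, z axes, in that order (R = Rz(yaw) Ry(pitch) Rx(roll)).
In Python, from bench import sensors, optics, r gives the robot as it stands.
- The arm moves only by the tool apply_moves, never from a script. Its argument "targets" is a list of rows, each a list of 7 numbers: the shift along the tool's x, y, z in mm, then the turn, a rotation vector about the tool's x, y, z in rad, then the closure, from 0 (fully open) to 1 (shut). In form: [[x, y, z, wx, wy, wz, claw], ...]. A call has 1 to 20 rows; each row shifts and turns the commanded pose from where the row before left it, along the tool's axes as they then stand; what a row does not reach is not made up. A row lasts 1/8 s, in which the tool goes at most 62.5 mm and 10.7 degrees, less where a joint would pass 70% of its speed; a pose out of reach is approached as far as the arm can. A call is refused whole if a number of a shift passes 62.5 or a number of a turn 0.188, either way. A call with a gripper value outside its range is refused whole. The fingers move at their own pace and stop on an object; "force" is the grip in N (left out, the last holds). Time passes only in rows, so rows that do not move let the fingers close. It gives the time, the measured TCP pose, the force, the opening and the grip force at its end, in the units of the state.
- sensors.sense(): the state, without advancing time (a new reading comes with each control period).
- optics.snapshot(name): name is "scene" or "top"; returns the picture (384x512x3 uint8, red, green, blue); there is no depth.
- optics.get_calibration(name): a dict with "camera_matrix" (3x3 intrinsics, pixels), "pose" (4x4, takes a point from camera to world coordinates). Camera axes: x right, y down, z forward; pixel columns grow to the right and rows downward; lengths in mm; the calibration is good to about 2 mm. A picture is of the moment at which its call begins. get_calibration takes no time and is no camera call.
- r.hand_in(): hands the job in; it is judged then, once.
The state is a dict: "time": time; "joint_pos": joint angles; "qd": joint speeds; "joint_efforts": joint torques, N m; "tool_pos": TCP position; "tcp_rot": TCP orientation; "ft_force": force on the tool from outside, world axes, zero at the start; "wrist_torque": the same for the moment, N m; "finger_gap": finger opening in mm; "grip_force": force on a finger pad.
Only numpy, scipy, OpenCV 4.12 (cv2) and the standard library are available. Lean on these libraries where they do the work, as an engineer would, in place of code of your own. Each camera call takes 0.05 s, during which the arm holds its last target. There are 200 camera calls.

### The job

Pick up the galvanized funnel by its red bar and push its notched sleeve down over the dark spigot above the orange bin, turning it by feel until the notches drop over the two yellow lugs and it sits fully home, flush on the deck and upright, then let go. Press lightly, never force it against the lugs, and leave the batteries, scoop and bulb where they are.

Things in the scene. Friction and masses are not known exactly. Their poses are not given: they have to be found in the camera images.
- funnel: Loose galvanized funnel, about 0.35 kg, upright; origin on its axis at the sleeve's lower rim, z up. Sleeve 48 mm inside, 56 outside, z 0 to 55 mm. Its lower rim has four notches 12.6 mm wide, 20 mm deep on the +x, +y, -x, -y sides, so it fits in any of four turns. Above z 55 a cone widens to a 124 mm mouth, rim at z 96 mm.
- grip (a point): Middle of the funnel's fixed red carrying bar, on the funnel's axis 122 mm above its lower rim. The bar runs straight across above the mouth along the funnel's x: 122 mm long, 12 mm wide (along y), 16 mm high, its top 130 mm above the lower rim. Grip here, fingers closing along y.
- seat (a point): Centre of the spigot's foot, on the top face of the stand's deck, 115 mm above the table; z up along the spigot. The spigot is an upright round stub, 44 mm wide and 50 mm high, its upper 8 mm tapering to 34 mm. When the funnel is fully home its origin lies here; while its rim rests on the lugs it is 16 mm higher.
- lugs (a point): On the spigot's axis, 11.5 mm above the deck, level with two square yellow lugs, 9 mm wide and high, that stick out from the spigot in two directions half a turn apart, to 34 mm from its axis. The spigot is a stiff swivel (0.8 N m): the lugs' direction is NOT reported (these axes are the stand's) and may lie up to 45 degrees either side of this x.
- stand: Fixed galvanized stand, origin on the table under its middle. Deck 110 mm (x) by 190 mm (y), top at 115 mm, on two side plates. Under it an orange bin, 220 mm (x) by 155 mm (y), rim at about 97 mm, tilts a little on a pivot along y; it reaches 110 mm to each side in x.
- aa1: grey AA battery with a copper band, 51 mm long, 14.5 mm thick, lying; origin at the middle of its underside, x along it. A bystander: leave it alone.
- aa2: grey AA battery with a copper band, 51 mm long, 14.5 mm thick, lying; origin at the middle of its underside, x along it. A bystander: leave it alone.
- aa3: grey AA battery with a copper band, 51 mm long, 14.5 mm thick, lying; origin at the middle of its underside, x along it. A bystander: leave it alone.
- aa4: grey AA battery with a copper band, 51 mm long, 14.5 mm thick, lying; origin at the middle of its underside, x along it. A bystander: leave it alone.
- lantern: squat blue and black lantern battery, 67 x 67 x 98 mm with two brass springs on top to 114 mm, origin at the middle of its underside. A bystander: leave it alone.
- scoop: green plastic scoop lying open side up, 185 mm long with its handle along -x, 75 mm wide, 43 mm high; origin on its underside, 10 mm in front of the pan's back wall. A bystander: leave it alone.
- bulb: cracked amber bulb standing on its brass base, 42 mm wide, 63 mm high, origin at the middle of its underside. A bystander: leave it alone.

How it is judged (in metres and radians):
At the end, for the whole second after the job is handed in: The funnel is at rest on the spigot, let go, its lower rim within 4 mm of the deck (so the notches are over the lugs), its axis within 5 mm of the spigot's axis and within 0.06 rad of vertical (z of funnel in the frame of seat below 0.004 m and horizontal distance between funnel and seat below 0.005 m and angle between funnel's own z axis and vertical below 0.06 rad and linear speed of funnel below 0.02 m/s and angular speed of funnel below 0.1 rad/s); the robot touches nothing.
It fails at once if the funnel is forced: over 45 N between it and the stand or spigot (contact force between funnel and stand above 45 N).
It fails at once if a battery, the scoop or the bulb is moved more than 30 mm (distance of any of aa1, aa2, aa3, aa4, lantern, scoop, bulb from where it was at the start of the episode above 0.03 m).
It also fails if it takes over 61 s, if anything falls off the work surface, if the arm or the gripper's body presses on something with over 40 N, if the wrist force passes 120 N, or if a joint passes its speed limit or range.

## Working session

There is one attempt and no reset: what is moved stays moved. The work goes in short steps, Python scripts to look and compute and a tool call to move; the robot and the scene stay as the last step left them, time stands still between calls to the robot, and variables do not carry over. Pictures are saved under pics/ and viewed, at most 10 in all, crops included, and the job is handed in when it is done.

Besides the shell and the picture viewer there is one more tool, called after "Call:" in YAML: its name, and indented under it one key for each argument. apply_moves: Moves the arm, as the interface text tells. Its arguments: {"type":"object","properties":{"targets":{"type":"array"},"force":{"type":"number"}},"required":["targets"]}

```bash
mkdir -p pics; ls
python3 - <<'E'
from bench import sensors, optics, r
import cv2,numpy as np
for n in("scene","top"):
    im=optics.snapshot(n); cv2.imwrite(f"pics/{n}0.png",im[:,:,::-1])
    c=optics.get_calibration(n); print(n,np.round(c["camera_matrix"],1).tolist(),np.round(c["pose"],3).tolist())
print(sensors.sense())
E
```

```text
pics
scene [[357.4, 0.0, 256.3], [0.0, 357.4, 183.9], [0.0, 0.0, 1.0]] [[0.758, 0.442, -0.479, 997.388], [0.652, -0.496, 0.574, -369.558], [0.016, -0.748, -0.664, 652.071], [0.0, 0.0, 0.0, 1.0]]
top [[366.8, 0.0, 254.7], [0.0, 366.8, 189.9], [0.0, 0.0, 1.0]] [[-0.009, -0.981, 0.191, 455.283], [-0.999, 0.002, -0.038, 116.342], [0.037, -0.192, -0.981, 929.381], [0.0, 0.0, 0.0, 1.0]]
{'time': 0.1, 'joint_pos': array([ 6.67838327e+01,  7.51154953e+00,  8.53236721e+01, -1.48767731e-03,
        8.72600164e+01, -4.89315367e+00]), 'qd': array([-0.02763074,  0.01115847, -0.04696584, -0.01011798,  0.1000186 ,
       -0.0019679 ]), 'joint_efforts': array([ 1.76002450e-03, -5.70941234e+01, -5.01946807e+01, -1.25904480e-04,
        7.84348988e-03, -1.94425587e-05]), 'tool_pos': array([188.4190399 , 569.13108843, 230.33524251]), 'tcp_rot': array([-1.79904982e+02, -6.64315707e-03,  1.61677053e+02]), 'ft_force': array([0.07432975, 0.02542199, 0.76965875]), 'wrist_torque': array([ 0.00106971, -0.03375607, -0.00921827]), 'grip_force': 0.0, 'finger_gap': 85.61537980218894}
```

View pics/scene0.png

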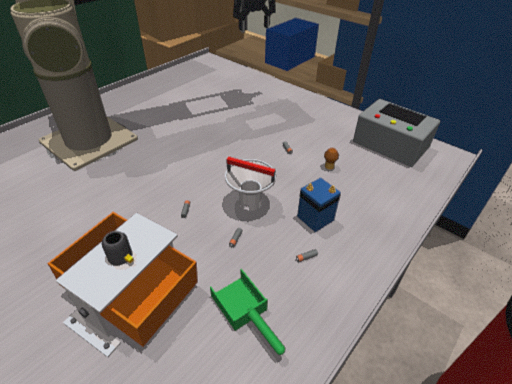

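View pics/top0.png

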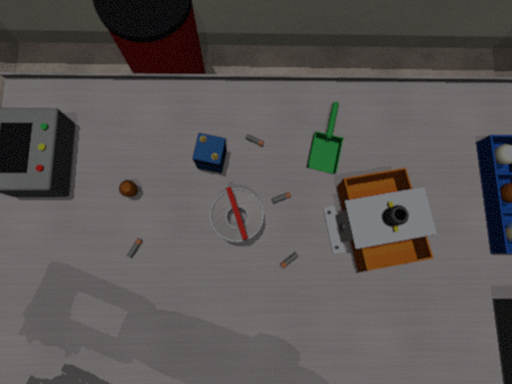

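The scene view shows the funnel at (250,185), its red bar at (250,168), and the spigot at (117,247) with a yellow lug at (129,258). In the top view the bar runs from (230,188) to (245,240), the spigot is at (397,215), and the lugs are near (391,205) and (395,229).

```bash
cat > h.py <<'E'
import cv2,numpy as np
from bench import sensors, optics, r
def ray(n,uv,z):
    c=optics.get_calibration(n);K=np.array(c["camera_matrix"]);P=np.array(c["pose"])
    d=P[:3,:3]@np.linalg.solve(K,[uv[0],uv[1],1.]);o=P[:3,3];return o+d*(z-o[2])/d[2]
def proj(n,X):
    c=optics.get_calibration(n);K=np.array(c["camera_matrix"]);P=np.array(c["pose"])
    p=K@(P[:3,:3].T@(np.array(X)-P[:3,3]));return p[:2]/p[2]
def comps(im,lo,hi,box,amin=4):
    m=cv2.inRange(cv2.cvtColor(im,cv2.COLOR_RGB2HSV),lo,hi);k=np.zeros_like(m);x0,y0,x1,y1=box;k[y0:y1,x0:x1]=m[y0:y1,x0:x1]
    n,l,s,c=cv2.connectedComponentsWithStats(k);return [(l==i,s[i].tolist(),c[i]) for i in range(1,n) if s[i][4]>=amin]
E
python3 - <<'E'
from h import *
S=cv2.imread("pics/scene0.png")[:,:,::-1];T=cv2.imread("pics/top0.png")[:,:,::-1]
for n,im,fb,sb in(("scene",S,(215,145,290,190),(95,220,150,275)),("top",T,(210,175,270,250),(365,190,435,245))):
    for lo in((0,130,50),(172,130,50)):
      for m,s,c in comps(im,lo,(8 if lo[0]==0 else 180,255,255),fb,20):
        ys,xs=np.nonzero(m);b=cv2.minAreaRect(np.c_[xs,ys].astype(np.float32))
        q=cv2.boxPoints(b);print(n,"red",s,c.round(1),[ray(n,p,130).round(0).tolist() for p in q], ray(n,c,126).round(1))
    for m,s,c in comps(im,(20,120,80),(35,255,255),sb,2): print(n,"yel",s,c.round(1),ray(n,c,128).round(1))
    for m,s,c in comps(im,(0,0,0),(180,255,75),sb,30): print(n,"dark",s,c.round(1),ray(n,c,165).round(1))
A=cv2.resize(S[215:280,80:160],None,fx=5,fy=5,interpolation=2);B=cv2.resize(T[185:250,360:440],None,fx=5,fy=5,interpolation=2)
cv2.imwrite("pics/c.png",np.hstack([A,B])[:,:,::-1])
E
```

```text
scene red [227, 157, 48, 19, 276] [250.6 165.5] [[517.0, 92.0, 130.0], [502.0, 114.0, 130.0], [618.0, 150.0, 130.0], [630.0, 128.0, 130.0]] [565.3 125.4 126. ]
scene yel [124, 254, 9, 8, 49] [128.1 257.6] [ 577.5 -218.3  128. ]
scene dark [105, 232, 17, 12, 152] [112.9 237.5] [ 551.  -221.5  165. ]
scene dark [102, 234, 30, 31, 486] [117.3 251.5] [ 582.9 -233.6  165. ]
top red [227, 187, 20, 53, 257] [236.6 213.3] [[617.0, 149.0, 130.0], [620.0, 137.0, 130.0], [505.0, 102.0, 130.0], [501.0, 114.0, 130.0]] [559.8 125.3 126. ]
top yel [389, 202, 4, 5, 18] [390.5 204. ] [ 578.9 -219.4  128. ]
top yel [394, 226, 4, 5, 19] [395.4 228.1] [ 524.9 -226.1  128. ]
top dark [382, 203, 26, 28, 444] [394.5 215.6] [ 548.2 -210.6  165. ]
top dark [411, 237, 16, 8, 101] [419.2 240.8] [ 494.6 -258.8  165. ]
```

View pics/c.png

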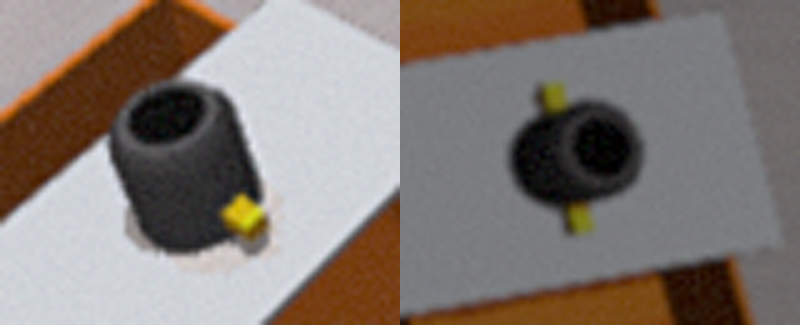

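The enlarged crop shows both lugs clearly. The lug line runs about 7° from world x and the spigot centre is near (552,-223). The bar centre is near (562,126), with the bar at about 17°.

Call:
apply_moves:
  targets:
    - [0, 0, 0, 0, 0, -0.155, 0]
    - [0, 0, 0, 0, 0, -0.155, 0]
    - [0, 0, 0, 0, 0, -0.155, 0]
    - [0, 0, 0, 0, 0, -0.153, 0]
    - [-14.2, -33.3, 0, 0, 0, 0, 0]
    - [-14.2, -33.3, 0, 0, 0, 0, 0]
    - [-14.2, -33.3, 0, 0, 0, 0, 0]
    - [-14.2, -33.3, 0, 0, 0, 0, 0]
    - [-14.2, -33.3, 0, 0, 0, 0, 0]
    - [-14.2, -33.3, 0, 0, 0, 0, 0]
    - [-14.2, -33.3, 0, 0, 0, 0, 0]
    - [-14.2, -33.3, 0, 0, 0, 0, 0]
    - [-14.2, -33.3, 0, 0, 0, 0, 0]
    - [-14.2, -33.3, 0, 0, 0, 0, 0]
    - [-14.2, -33.3, 0, 0, 0, 0, 0]
    - [-14.2, -33.3, 0, 0, 0, 0, 0]
    - [-14.2, -33.3, 0, 0, 0, 0, 0]
    - [-14.2, -33.3, 0, 0, 0, 0, 0]
    - [-14.2, -33.3, 0, 0, 0, 0, 0]
    - [-14.2, -33.3, 0, 0, 0, 0, 0]

```text
time: 2.6
tool_pos: [562.7, 126.0, 230.8]
tcp_rot: [180.0, -0.0, -162.9]
ft_force: [-0.3, 0.1, -0.5]
finger_gap: 85.5
grip_force: 0.0
```

Run:
```python
from h import *
print(ray("top",(400.2,215),165),ray("scene",(113.2,237.5),165))
s=sensors.sense();print(s["tool_pos"],s["tcp_rot"],s["joint_pos"].round(1),s["ft_force"])
T=cv2.imread("pics/top0.png");S=cv2.imread("pics/scene0.png")
# triangulate bar ends from both views: top-face ends, and proj of guesses
a=np.radians(17.1);d=np.array([np.cos(a),np.sin(a),0])*61
for c in((560,125,130),(563,126,130)):
  for n in("top","scene"): print(c,n,[proj(n,np.array(c)+k*d+[0,0,z]).round(1).tolist() for k in(-1,1) for z in (0,-16)])
```

```text
[ 549.46322733 -222.91463938  165.        ] [ 551.3300821  -221.17849014  165.        ]
[562.71783201 126.01762775 230.75624934] [ 1.79988842e+02 -4.72089895e-02 -1.62917804e+02] [  7.5   3.9  89.1   0.   87.  -99.6] [-0.26938729  0.09427859 -0.52332023]
(560, 125, 130) top [[245.1, 239.7], [245.0, 240.1], [228.7, 186.9], [228.9, 188.3]]
(560, 125, 130) scene [[225.7, 156.7], [226.0, 162.0], [273.0, 170.2], [272.7, 175.5]]
(563, 126, 130) top [[244.6, 238.3], [244.5, 238.8], [228.2, 185.6], [228.5, 187.0]]
(563, 126, 130) scene [[226.9, 157.1], [227.2, 162.3], [274.3, 170.6], [273.9, 175.9]]
```

Call:
apply_moves:
  targets:
    - [0, 0, 16, 0, 0, 0, 0]
    - [0, 0, 16, 0, 0, 0, 0]
    - [0, 0, 16, 0, 0, 0, 0]
    - [0, 0, 16, 0, 0, 0, 0]
    - [0, 0, 16, 0, 0, 0, 0]
    - [0, 0, 16, 0, 0, 0, 0]
    - [0, 0, 16, 0, 0, 0, 0]
    - [0, 0, 15.5, 0, 0, 0, 0]
    - [0, 0, 0, 0, 0, 0, 0]
    - [0, 0, 0, 0, 0, 0, 0.4]
    - [0, 0, 0, 0, 0, 0, 0.7]
    - [0, 0, 0, 0, 0, 0, 1]
    - [0, 0, 0, 0, 0, 0, 1]
    - [0, 0, 0, 0, 0, 0, 1]
    - [0, 0, 0, 0, 0, 0, 1]
    - [0, 0, 0, 0, 0, 0, 1]
  force: 60

```text
time: 4.6
tool_pos: [562.7, 127.1, 104.3]
tcp_rot: [-180.0, 0.1, -162.9]
ft_force: [-0.2, 0.2, 5.1]
finger_gap: 11.2
grip_force: 59.6
```

Call:
apply_moves:
  targets:
    - [0, 0, -8, 0, 0, 0, 1]
    - [0, 0, -16, 0, 0, 0, 1]
    - [0, 0, -16, 0, 0, 0, 1]
    - [0, 0, -16, 0, 0, 0, 1]
    - [0, 0, -16, 0, 0, 0, 1]
    - [0, 0, -16, 0, 0, 0, 1]
    - [0, 0, -16, 0, 0, 0, 1]
    - [0, 0, -16, 0, 0, 0, 1]
    - [0, 0, -16, 0, 0, 0, 1]
    - [0, 0, -16, 0, 0, 0, 1]
    - [0, 0, -16, 0, 0, 0, 1]
    - [0, 0, -16, 0, 0, 0, 1]
    - [0, 0, -8, 0, 0, 0, 1]
    - [0, 0, 0, 0, 0, 0, 1]

```text
time: 6.35
tool_pos: [562.7, 127.1, 296.6]
tcp_rot: [-180.0, 0.1, -162.9]
ft_force: [0.8, 0.4, -2.9]
finger_gap: 11.2
grip_force: 58.7
```

Run:
```python
from h import *
s=sensors.sense();print({k:np.round(s[k],2).tolist() for k in("tool_pos","tcp_rot","ft_force","wrist_torque","joint_pos")})
S=optics.snapshot("scene");cv2.imwrite("pics/lift.png",cv2.resize(S[60:220,180:340],None,fx=3.5,fy=3.5)[:,:,::-1])
p=s["tool_pos"]; print([((proj("scene",p+[0,0,z])-[180,60])*3.5).round(0).tolist() for z in(19,-8,-49,-104)])
```

```text
{'tool_pos': [562.68, 127.1, 296.56], 'tcp_rot': [-179.99, 0.07, -162.92], 'ft_force': [0.75, 0.41, -2.94], 'wrist_torque': [0.05, -0.01, 0.05], 'joint_pos': [7.64, 2.78, 83.49, -0.0, 93.67, -99.45]}
[[248.0, 108.0], [247.0, 150.0], [247.0, 210.0], [246.0, 285.0]]
```

View pics/lift.png

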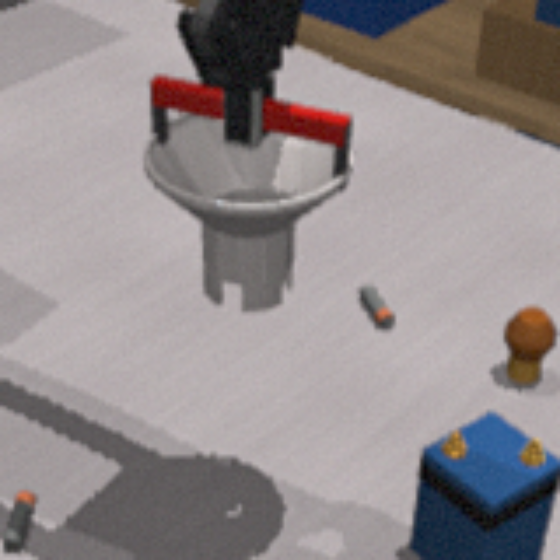

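The funnel hangs upright in the gripper. Its sleeve is centred at x≈248 in the crop against 247 predicted, so it is on the tool axis. Next I carry it over the spigot and turn it to the lug direction.

Call:
apply_moves:
  targets:
    - [0, 0, 0, 0, 0, 0.0875, 1]
    - [0, 0, 0, 0, 0, 0.0875, 1]
    - [1.5, -9.6, 0, 0, 0, 0, 1]
    - [3.4, -21.6, 0, 0, 0, 0, 1]
    - [3.4, -21.6, 0, 0, 0, 0, 1]
    - [3.4, -21.6, 0, 0, 0, 0, 1]
    - [3.4, -21.6, 0, 0, 0, 0, 1]
    - [3.4, -21.6, 0, 0, 0, 0, 1]
    - [3.4, -21.6, 0, 0, 0, 0, 1]
    - [3.4, -21.6, 0, 0, 0, 0, 1]
    - [3.4, -21.6, 0, 0, 0, 0, 1]
    - [3.4, -21.6, 0, 0, 0, 0, 1]
    - [3.4, -21.6, 0, 0, 0, 0, 1]
    - [3.4, -21.6, 0, 0, 0, 0, 1]
    - [3.4, -21.6, 0, 0, 0, 0, 1]
    - [3.4, -21.6, 0, 0, 0, 0, 1]
    - [3.4, -21.6, 0, 0, 0, 0, 1]
    - [3.4, -21.6, 0, 0, 0, 0, 1]
    - [2.4, -11.6, 0, 0, 0, 0, 1]
    - [0, 0, 0, 0, 0, 0, 1]

```text
time: 8.9
tool_pos: [550.1, -223.1, 295.6]
tcp_rot: [180.0, -0.0, -173.0]
ft_force: [0.1, 0.7, -2.8]
finger_gap: 11.2
grip_force: 58.7
```

Run:
```python
from h import *
s=sensors.sense();print({k:np.round(s[k],2).tolist() for k in("tool_pos","tcp_rot","ft_force","wrist_torque","joint_pos")})
S=optics.snapshot("scene");cv2.imwrite("pics/over.png",cv2.resize(S[130:290,50:210],None,fx=3.5,fy=3.5)[:,:,::-1])
p=s["tool_pos"]; print([((proj("scene",p+[0,0,z])-[50,130])*3.5).round(0).tolist() for z in(19,-8,-49,-104)])
print([((proj("scene",[551,-222.3,z])-[50,130])*3.5).round(0).tolist() for z in(115,165)])
for m,q,c in comps(S,(20,120,80),(35,255,255),(95,220,150,275),2): print(q,c,ray("scene",c,128))
```

```text
{'tool_pos': [550.11, -223.09, 295.62], 'tcp_rot': [179.99, -0.01, -173.01], 'ft_force': [0.09, 0.73, -2.85], 'wrist_torque': [-0.0, 0.04, 0.01], 'joint_pos': [-27.03, 5.48, 80.75, 0.0, 93.79, -124.02]}
[[126.0, 145.0], [145.0, 193.0], [171.0, 261.0], [202.0, 342.0]]
[[243.0, 439.0], [219.0, 377.0]]
[124, 254, 9, 9, 49] [128.2244898 258.       ] [ 578.36800656 -218.7346856   128.        ]
```

View pics/over.png

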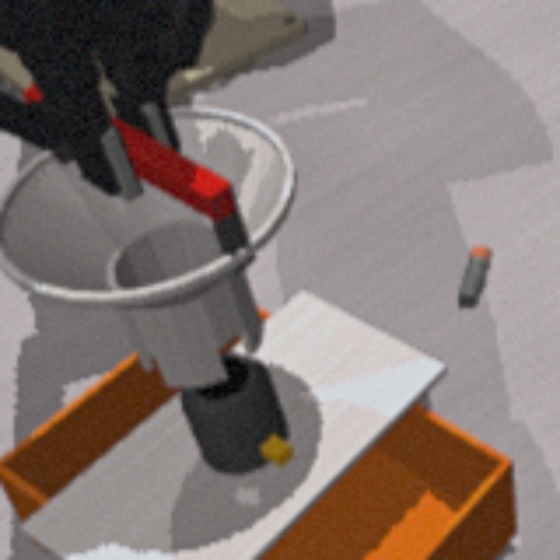

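The sleeve is centred above the spigot and a notch faces the yellow lug (276,448). The lug direction comes out near 7.2°. Lowering gently.

Call:
apply_moves:
  targets:
    - [-1, 0.6, 5, 0, 0, 0, 1]
    - [0, 0, 6, 0, 0, 0, 1]
    - [0, 0, 5, 0, 0, 0, 1]
    - [0, 0, 3, 0, 0, 0, 1]
    - [0, 0, 2, 0, 0, 0, 1]
    - [0, 0, 2, 0, 0, 0, 1]
    - [0, 0, 2, 0, 0, 0, 1]
    - [0, 0, 2, 0, 0, 0, 1]
    - [0, 0, 2, 0, 0, 0, 1]
    - [0, 0, 0, 0, 0, 0, 1]

```text
time: 10.2
tool_pos: [551.1, -221.5, 266.5]
tcp_rot: [180.0, -0.0, -172.9]
ft_force: [-0.7, 0.4, -3.0]
finger_gap: 11.2
grip_force: 58.7
```

Call:
apply_moves:
  targets:
    - [0, 0, 2, 0, 0, 0, 1]
    - [0, 0, 2, 0, 0, 0, 1]
    - [0, 0, 2, 0, 0, 0, 1]
    - [0, 0, 2, 0, 0, 0, 1]
    - [0, 0, 0, 0, 0, 0, 1]

```text
time: 10.82
tool_pos: [551.1, -221.5, 258.5]
tcp_rot: [180.0, -0.0, -172.9]
ft_force: [-1.3, -0.2, -3.4]
finger_gap: 11.0
grip_force: 58.7
```

Call:
apply_moves:
  targets:
    - [0, 0, 2, 0, 0, 0, 1]
    - [0, 0, 2, 0, 0, 0, 1]
    - [0, 0, 2, 0, 0, 0, 1]
    - [0, 0, 2, 0, 0, 0, 1]
    - [0, 0, 2, 0, 0, 0, 1]
    - [0, 0, 2, 0, 0, 0, 1]
    - [0, 0, 2, 0, 0, 0, 1]
    - [0, 0, 2, 0, 0, 0, 1]
    - [0, 0, 0, 0, 0, 0, 1]

```text
time: 11.95
tool_pos: [551.1, -221.5, 242.5]
tcp_rot: [180.0, -0.0, -172.9]
ft_force: [-0.2, 0.3, -2.7]
finger_gap: 10.8
grip_force: 58.7
```

Sliding freely. Lug contact would show at about z 235, so I take 1 mm steps.

Call:
apply_moves:
  targets:
    - [0, 0, 2, 0, 0, 0, 1]
    - [0, 0, 2, 0, 0, 0, 1]
    - [0, 0, 1, 0, 0, 0, 1]
    - [0, 0, 1, 0, 0, 0, 1]
    - [0, 0, 1, 0, 0, 0, 1]
    - [0, 0, 1, 0, 0, 0, 1]
    - [0, 0, 0, 0, 0, 0, 1]

```text
time: 12.82
tool_pos: [551.1, -221.5, 234.7]
tcp_rot: [180.0, -0.0, -172.9]
ft_force: [-1.1, 0.5, -2.7]
finger_gap: 10.9
grip_force: 58.7
```

Call:
apply_moves:
  targets:
    - [0, 0, 1, 0, 0, 0, 1]
    - [0, 0, 1, 0, 0, 0, 1]
    - [0, 0, 1, 0, 0, 0, 1]
    - [0, 0, 0, 0, 0, 0, 1]

```text
time: 13.32
tool_pos: [551.1, -221.5, 231.6]
tcp_rot: [180.0, -0.0, -172.9]
ft_force: [-0.6, 0.4, -2.5]
finger_gap: 11.0
grip_force: 58.7
```

Call:
apply_moves:
  targets:
    - [0, 0, 1.5, 0, 0, 0, 1]
    - [0, 0, 1.5, 0, 0, 0, 1]
    - [0, 0, 1.5, 0, 0, 0, 1]
    - [0, 0, 1.5, 0, 0, 0, 1]
    - [0, 0, 1, 0, 0, 0, 1]
    - [0, 0, 1, 0, 0, 0, 1]
    - [0, 0, 1, 0, 0, 0, 1]
    - [0, 0, 0, 0, 0, 0, 1]

```text
time: 14.32
tool_pos: [551.1, -221.5, 222.7]
tcp_rot: [180.0, -0.0, -172.9]
ft_force: [-1.1, 0.9, -2.5]
finger_gap: 11.1
grip_force: 58.7
```

Call:
apply_moves:
  targets:
    - [0, 0, 1, 0, 0, 0, 1]
    - [0, 0, 1, 0, 0, 0, 1]
    - [0, 0, 0.5, 0, 0, 0, 1]
    - [0, 0, 0.5, 0, 0, 0, 1]
    - [0, 0, 0, 0, 0, 0, 1]

```text
time: 14.95
tool_pos: [551.2, -221.6, 219.8]
tcp_rot: [180.0, -0.0, -172.9]
ft_force: [0.5, 0.2, -2.5]
finger_gap: 10.5
grip_force: 58.7
```

Call:
apply_moves:
  targets:
    - [0, 0, 0.5, 0, 0, 0, 1]
    - [0, 0, 0.5, 0, 0, 0, 1]
    - [0, 0, 0, 0, 0, 0, 1]

```text
time: 15.32
tool_pos: [551.3, -221.7, 219.3]
tcp_rot: [-180.0, 0.0, -172.9]
ft_force: [-0.8, 0.6, 1.2]
finger_gap: 10.7
grip_force: 59.2
```

Deck contact comes at the expected height, 219.3, so the funnel is home. Releasing and retreating straight up.

Call:
apply_moves:
  targets:
    - [0, 0, 0, 0, 0, 0, 1]
    - [0, 0, 0, 0, 0, 0, 0.8]
    - [0, 0, 0, 0, 0, 0, 0.6]
    - [0, 0, 0, 0, 0, 0, 0.5]
    - [0, 0, 0, 0, 0, 0, 0.5]
    - [0, 0, 0, 0, 0, 0, 0.5]
    - [0, 0, -5, 0, 0, 0, 0.5]
    - [0, 0, -10, 0, 0, 0, 0.5]
    - [0, 0, -15, 0, 0, 0, 0.5]
    - [0, 0, -20, 0, 0, 0, 0.5]
    - [0, 0, -20, 0, 0, 0, 0.5]
    - [0, 0, -20, 0, 0, 0, 0.5]
    - [0, 0, -20, 0, 0, 0, 0.5]
    - [0, 0, -20, 0, 0, 0, 0.5]
    - [0, 0, 0, 0, 0, 0, 0.5]
  force: 20

```text
time: 17.2
tool_pos: [552.0, -221.9, 351.5]
tcp_rot: [-179.9, 0.2, -172.9]
ft_force: [0.4, 0.5, -0.8]
finger_gap: 42.3
grip_force: 0.0
```

Run:
```python
from h import *
S=optics.snapshot("scene");cv2.imwrite("pics/end.png",cv2.resize(S[130:290,50:210],None,fx=3.5,fy=3.5)[:,:,::-1])
print([((proj("scene",[551.3,-221.9,115+z])-[50,130])*3.5).round(0).tolist() for z in(96,122)])
```

```text
[[196.0, 314.0], [181.0, 276.0]]
```

View pics/end.png

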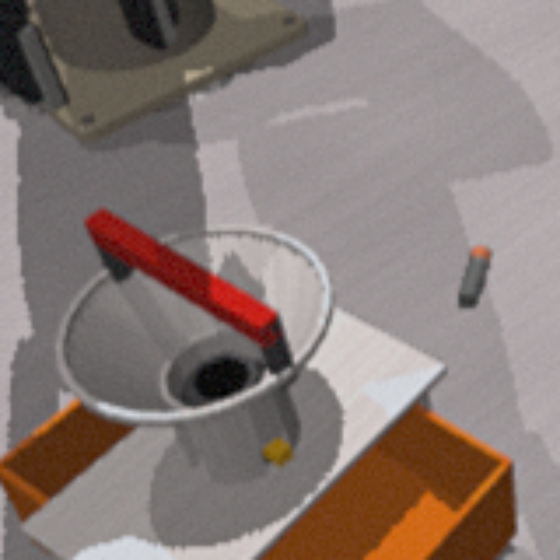

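The funnel sits upright on the deck with the lug (277,450) showing through its notch. The bar centre is at about (183,276) against (181,276) predicted, and the gripper is clear.

```bash
python3 -c "
from bench import r
print(r.hand_in())"
```

```text
the job is handed in; nothing more can be done
None
```

The funnel is seated on the spigot with its notches over the lugs, flush on the deck and upright as far as the last picture shows. It was let go and the job handed in at about 17 s; the hand-in returned no verdict.

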